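Nest the flanged hubs head to tail in the packing tray

TASK

Finish packing the tray so that the three hat-shaped hubs stand nested in a row, alternately brim down and brim up: from the sloping stand, first set the hub that lies on its brim flat into the empty end of the tray, up against the end block, and let go of it; then set the other one, brim upward, between the two, its hub standing on the tray floor between their brims and in line with them. Set them down rather than drop them, leave the hub already packed in its end of the tray, and do not disturb the jar, the calipers or the screwdriver.

Things in the scene. Friction and masses are not known exactly. Their poses are not given: they have to be found in the camera images.
- hub_up: Hat-shaped steel flanged hub, 40 mm high, 175 to 350 g: brim 62 mm across, 8 mm thick; hub 38 mm across, 32 mm long; through bore 20 mm at its mouths. Starts on the stand lying on its brim, hub end away from the stand's face. Origin: centre of the brim's outer face (underside); z: its axis, from brim to hub end; to be packed with z up.
- hub_down: Hat-shaped steel flanged hub, 40 mm high, 175 to 350 g: brim 62 mm across, 8 mm thick; hub 38 mm across, 32 mm long; through bore 20 mm at its mouths. Starts on the stand standing on its hub end, brim away from the stand's face. Origin: centre of the hub's end face (underside, edge chamfered 1 mm); z: its axis, from hub end to brim (brim at z = 32 to 40 mm); to be packed with z up.
- hub_packed: Hat-shaped steel flanged hub, 40 mm high, 175 to 350 g: brim 62 mm across, 8 mm thick; hub 38 mm across, 32 mm long; through bore 20 mm at its mouths. Already in the tray, brim down on the floor, at one end block, loose. Origin: centre of the brim's underside; z up.
- packing_tray: Low plywood tray, fixed, at any yaw, left or right of the robot: 204 mm long (x, the row; +x toward the loaded end), 92 wide (y); origin centre of underside. Floor at z = 10 mm, 168 mm between end blocks (18 mm high above it), 66 mm between side rails (5 mm high). With the outer hubs against the blocks their brims are 44 mm apart; the middle hub goes down there, its brim passing over theirs.
- tray_empty_end (a point): Where the centre of the underside of the hub at the empty end belongs, on the tray floor (1.5 mm short of touching the end block); axes as the tray.
- tray_middle (a point): Where the centre of the underside of the middle hub belongs, on the tray floor; axes as the tray.
- tray_loaded_end (a point): Where the centre of the underside of the hub already packed belongs, on the tray floor (1.5 mm short of touching the end block); axes as the tray.
- stand: Fixed dark sheet-steel stand: plate 124 mm deep, 240 wide (y), its upper face sloping 30 degrees, rising toward +x, its centre 50 mm above the origin (at bench height). Two studs, 13 mm across, 8 mm high, square on the face at y = +60 and -60 mm; one hub sits over each by its bore (3.5 mm of play), so hub axes lean 30 degrees from vertical toward the stand's -x. Either hub may be on either stud.
- plug_jar: A clear plastic screw-top jar, 68 mm across and 125 mm tall, upright behind the work; origin at the centre of its underside. A bystander.
- calipers: Grey calipers, 69 x 200 x 10 mm, lying on the bench behind the work; origin at the centre of its underside. A bystander.
- driver_yellow: A screwdriver with a yellow handle, 27 x 205 x 27 mm, lying on the bench before the work; origin at the centre of its underside. A bystander.
Not all that is in view belongs to the job. Leave any yellow look-alike of the hub_up alone.

How it is judged:
By the outcome, as a careful person would: the job done as asked, in the order asked, and still so for the second after the job is handed in, with the robot touching nothing.
It also fails if it takes over 54 s, if anything falls off the work surface, if the arm or the gripper's body presses on something with over 40 N, if the wrist force passes 120 N, or if a joint passes its speed limit or range.

ROBOT

A 7-joint arm with a two-finger parallel gripper is mounted at the origin on a cart in front of the work surface, level with it; the furniture and walls round the work are solid. World frame = base frame: x ahead of the robot, y to its left, z up, the work surface at z = 0. Lengths are in m, angles in rad, forces in N, time in s.
With the tool pointing down it reaches from about 0.35 to 0.9 m from the base axis. Payload 7.2 kg.
Tool frame: the origin (TCP) lies where the fingers leave the gripper's body, on its centre line; the fingertips stand 80 mm ahead of it and the grasp point (between the pads) lies 61 mm ahead of it; z points along the fingers, y is the line along which they close (so a half turn about z gives the same grasp; the last joint's range is limited). The gripper opens to 88 mm and grips with 3 to 60 N. Pads are 20 mm wide; open, the fingers measure 115 mm over their backs; the gripper's body (75 mm by 178 mm) begins 61 mm behind the grasp point.
Start: joints at [1.065, 0.411, -0.013, 1.596, 0.006, 1.134, -0.082], TCP at [0.265, -0.566, 0.303] pointing down, gripper open.
Joint ranges: [-2.95, 2.95], [-0.29, 1.99], [-1.47, 1.44], [0.14, 2.54], [-1.03, 4.17], [0.13, 1.85], [-2.86, 2.86]. Speed limits (rad/s): [2.39, 2.39, 3.01, 3.01, 3.14, 3.14, 3.14].

INTERFACE

Orientations are given as a rotation vector (axis times angle).
In Python, from station import telemetry, viewer, job gives the robot as it stands.
- The arm moves only by the tool arm_command, never from a script. Its argument "commands" is a list of rows, each an object with "gripper": the closure, from 0 (fully open) to 1 (shut); "offset": the shift along the tool's x, y, z normalised to -1 to 1, where 1 is 50 mm, a list of three; "rotation": the turn, a rotation vector about the tool's x, y, z normalised to -1 to 1, where 1 is 45 degrees, a list of three. In form: [{"gripper": gripper, "offset": [dx, dy, dz], "rotation": [ax, ay, az]}, ...]. A call has 1 to 20 rows; each row shifts and turns the commanded pose from where the row before left it, along the tool's axes as they then stand; what a row does not reach is not made up. A row lasts 1/8 s, in which the tool goes at most 62.5 mm and 10.7 degrees, less where a joint would pass 70% of its speed; a pose out of reach is approached as far as the arm can. A call with a number of a shift or a turn outside -1 to 1 is refused whole. A call with a gripper value outside its range is refused whole. The fingers move at their own pace and stop on an object; the grip force is fixed at half the most. Time passes only in rows, so rows that do not move let the fingers close. It gives the time, the measured TCP pose, the force, the opening and the grip force at its end, in the units of the state.
- telemetry.read_state(): the state, without advancing time (a new reading comes with each control period).
- viewer.read_camera(name): name is "scene" or "side" or "wrist"; returns a dict with "img" (420x560x3 uint8, red, green, blue), "depth" (420x560 float32, m along the optical axis (not along the pixel's ray), 0 where there is no reading), "camera_matrix" (3x3 intrinsics, pixels), "k1" (the pictures are not rectified: a ray, as slopes to the right and down, at radius r is drawn at 1 + k1 r^2 times it, then the intrinsics apply), "R" (3x3) and "t" (3): a world point X has camera coordinates R X + t; the wrist camera has in their place "mount" (4x4, takes a point from camera to tool coordinates, whose origin is the TCP and whose axes are the flange's). Camera axes: x right, y down, z forward; pixel columns grow to the right and rows downward; lengths in m; the calibration is good to about 2 mm. A picture is of the moment at which its call begins: read the wrist's pose just before it.
- job.hand_in(): hands the job in; it is judged then, once.
The state is a dict: "t": time; "joint_positions": joint angles; "joint_velocities": joint speeds; "effort": joint torques, N m; "ee_pos": TCP position; "eef_rot": TCP orientation; "ft_force": force on the tool from outside, world axes, zero at the start; "wrist_torque": the same for the moment, N m; "finger_gap": finger opening in m; "finger_force": force on a finger pad.
Only numpy, scipy, OpenCV 4.12 (cv2) and the standard library are available. Lean on these libraries where they do the work, as an engineer would, in place of code of your own. Each camera call takes 0.05 s, during which the arm holds its last target. There are 200 camera calls.

## Working session

There is one attempt and no reset: what is moved stays moved. The work goes in short steps, Python scripts to look and compute and a tool call to move; the robot and the scene stay as the last step left them, time stands still between calls to the robot, and variables do not carry over. Pictures are saved under pics/ and viewed, at most 10 in all, crops included, and the job is handed in when it is done.

Besides the shell and the picture viewer there is one more tool, called as name(argument=value, ...), one argument or row to a line, values as JSON. arm_command: Moves the arm, as the interface text tells. Scaled input: -1 to 1 covers 50 mm each way for a shift and 45 degrees each way for a turn. Its arguments: {"type":"object","properties":{"commands":{"type":"array"}},"required":["commands"]}

```bash
mkdir -p pics; ls; cat > look.py <<'E'
import sys,cv2,numpy as np
from station import telemetry,viewer
s=telemetry.read_state(); print(s['t'],s['ee_pos'],s['eef_rot'],s['finger_gap'],s['ft_force'])
for n in sys.argv[2:]:
    c=viewer.read_camera(n); np.savez(f'{n}_{sys.argv[1]}.npz',**c,ee=s['ee_pos'],rv=s['eef_rot'])
    cv2.imwrite(f'pics/{n}_{sys.argv[1]}.png',c['img'][:,:,::-1])
    if 'R' in c: print(n,c['camera_matrix'].tolist(),c['k1'],(-np.array(c['R']).T@c['t']).round(3))
    else: print(n, np.round(c['mount'],4).tolist(),c['k1'])
E
python3 look.py 0 scene side wrist; ls pics
```

```text
pics
0.0 [ 0.26479824 -0.56570657  0.30178596] [-3.06505077e+00 -6.82000141e-01  7.46847278e-04] 0.08788645921578886 [0.23315454 0.11828915 0.19026005]
scene [[381.73532925673, 0.0, 286.68248086545265], [0.0, 381.73532925673, 209.27194074419742], [0.0, 0.0, 1.0]] -0.06785339402598911 [0.325 0.495 0.718]
side [[400.1109107321201, 0.0, 279.94624327729406], [0.0, 400.1109107321201, 209.5610039944171], [0.0, 0.0, 1.0]] -0.007610618156806764 [0.12  0.791 0.399]
wrist [[0.0002, -0.9517, -0.3069, 0.0846], [1.0, -0.0, 0.0006, 0.0005], [-0.0006, -0.3069, 0.9517, -0.0823], [0.0, 0.0, 0.0, 1.0]] 0.001332408016880323
scene_0.png
side_0.png
wrist_0.png
```

View pics/scene_0.png

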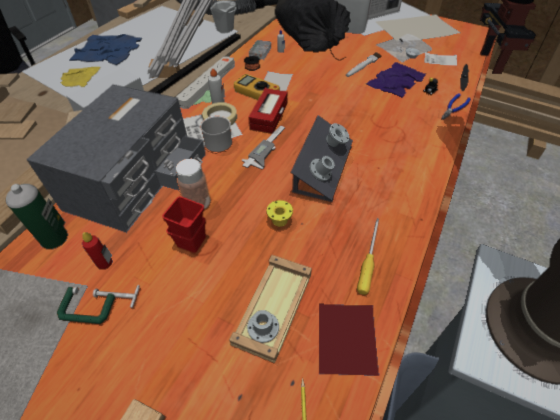

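View pics/side_0.png

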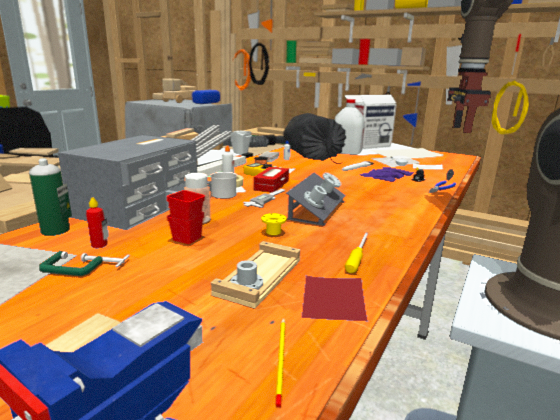

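The scene picture shows the tray at about (272,308), with the packed hub at (263,325), so its empty end is at about (290,266). The stand is at about (322,160) with hubs at (321,168) and (340,138). The jar is at (192,185), the calipers at (265,148), the driver at (368,262) and the yellow look-alike at (280,213). The side picture shows the same layout from lower down.

```bash
cat > h.py <<'E'
import numpy as np,cv2
from scipy.spatial.transform import Rotation as Ro
def load(f):
    d=np.load(f); K=d['camera_matrix'];k=float(d['k1'])
    if 'R' in d: R=d['R'];C=-R.T@d['t'];Rw=R.T
    else:
        T=np.eye(4);T[:3,:3]=Ro.from_rotvec(d['rv']).as_matrix();T[:3,3]=d['ee'];T=T@d['mount'];Rw=T[:3,:3];C=T[:3,3]
    return d,K,k,Rw,C
def rays(K,k,uv):
    uv=np.atleast_2d(np.asarray(uv,float)); p=cv2.undistortPoints(uv[:,None],K,np.array([k,0,0,0.]))[:,0]
    return np.c_[p,np.ones(len(p))]
def cloud(f):
    d,K,k,Rw,C=load(f); h,w=d['depth'].shape; v,u=np.mgrid[:h,:w]
    r=rays(K,k,np.c_[u.ravel(),v.ravel()])*d['depth'].reshape(-1,1)
    P=(r@Rw.T+C).reshape(h,w,3); P[d['depth']<=0]=np.nan
    return d['img'],P
def onplane(f,uv,n,p0):
    d,K,k,Rw,C=load(f); r=rays(K,k,uv)@Rw.T; n=np.asarray(n,float)
    return C+r*(((np.asarray(p0)-C)@n)/(r@n))[:,None]
E
python3 - <<'E'
from h import *
img,P=cloud('scene_0.npz')
for n,u,v in [('bench',330,220),('trayfl',285,280),('packedtop',263,318),('standedge',330,155),('hubA',321,160),('hubB',337,130),('jar',190,168),('cal',265,150),('drv',367,270),('yel',280,206),('blockE',290,265),('blockL',255,348),('redbox',185,205)]:
    print(n,P[v,u].round(3))
a=cv2.resize(img[100:220,270:390],None,fx=5,fy=5,interpolation=cv2.INTER_CUBIC)
cv2.imwrite('pics/crop1.png',a[:,:,::-1])
E
```

```text
bench [ 0.489 -0.062 -0.001]
trayfl [0.509 0.138 0.011]
packedtop [0.505 0.239 0.028]
standedge [ 0.563 -0.231  0.043]
hubA [ 0.56  -0.155  0.089]
hubB [ 0.572 -0.291  0.08 ]
jar [0.8   0.038 0.124]
cal [ 0.746 -0.205  0.008]
drv [0.362 0.046 0.024]
yel [ 0.602 -0.018  0.038]
blockE [0.512 0.109 0.027]
blockL [0.49  0.297 0.028]
redbox [0.768 0.111 0.088]
```

View pics/crop1.png

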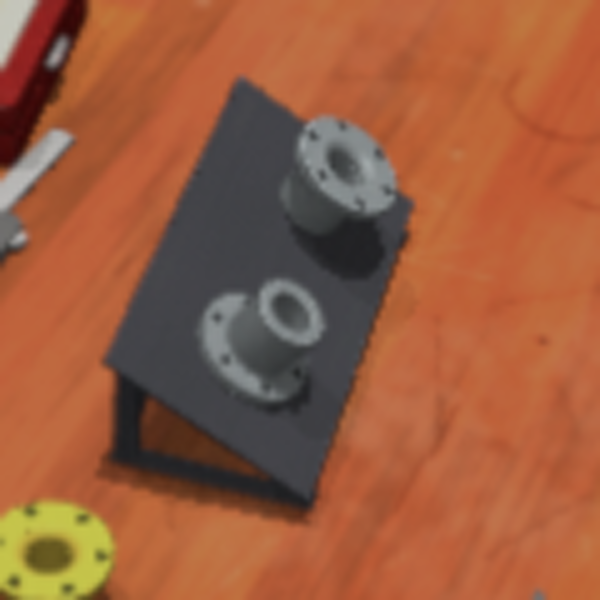

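The crop shows the near hub, at crop (262,340), lying on its brim: that is hub_up, at y≈-0.155. The far hub, at crop (340,175), is brim up: that is hub_down, at y≈-0.29. Next I measure the stand plane, the hub faces and the tray from depth.

```bash
cat > m0.py <<'E'
from h import *
img,P=cloud('scene_0.npz')
hsv=cv2.cvtColor(img,cv2.COLOR_RGB2HSV)
def plane(Q,n=None):
    c=np.median(Q,0)
    for _ in range(5):
        U=np.linalg.svd(Q-c)[2][2]; U*=np.sign(U[2]); r=(Q-c)@U; Q=Q[abs(r)<max(.0015,1.5*np.median(abs(r)))]; c=Q.mean(0)
    return c,U
box=lambda P,lo,hi:(np.all(P>lo,-1)&np.all(P<hi,-1))
S=box(P,[.45,-.37,.008],[.72,-.08,.14]); dark=S&(hsv[...,2]<90)&(hsv[...,1]<80)
c,n=plane(P[dark]); print('stand plane',c,n,np.degrees(np.arccos(n[2])))
h=(P-c)@n
F=P[dark&(abs(h)<.004)]; 
ex=np.array([n[0],n[1],0]);ex=-ex/np.linalg.norm(ex); ey=np.cross([0,0,1],ex)
xs=ex-n*(ex@n);xs/=np.linalg.norm(xs)
q=np.c_[(F-c)@xs,(F-c)@ey]
rect=cv2.minAreaRect(q.astype(np.float32)); print('yaw',np.degrees(np.arctan2(ex[1],ex[0])),'rect',rect)
print('pctl', np.percentile(q,[.5,99.5],0))
for name,lo,hi in [('up',.036,.044),('down',.036,.044)]:
    sel=S&(h>lo)&(h<hi); w=(P[sel]-c)@ey; m=(w>0.0) if name=='up' else w<0
    Q=P[sel][m]; cc,nn=plane(Q); ang=Q-cc
    q2=np.c_[Q@xs,Q@ey]; (u,v),r=cv2.minEnclosingCircle(q2.astype(np.float32)); print(name,len(Q),cc,nn,((Q-c)@n).mean(),'circle centre',xs*u+ey*v+n*(c@n+.040),'r',r)
# tray
T=box(P,[.38,.05,.006],[.62,.36,.06]); tb=T&(P[...,2]>.0235)&(P[...,2]<.032)
q=P[tb]; print('blocks',len(q)); y=q[:,1]>.2
for m in (y,~y):
    g=q[m]; ii=hsv[tb][m][:,1]>70; g=g[ii]; print(len(g),cv2.minAreaRect(g[:,:2].astype(np.float32)),g[:,2].mean())
fl=T&(P[...,2]>.007)&(P[...,2]<.0125); print('floor',P[fl].mean(0),cv2.minAreaRect(P[fl][:,:2].astype(np.float32)))
t=T&(P[...,2]>.045)&(P[...,2]<.054); print('packed top',P[t].mean(0),cv2.minEnclosingCircle(P[t][:,:2].astype(np.float32)))
r=Ro.from_rotvec([-3.06505077e+00,-6.82000141e-01,7.46847278e-04]).as_matrix(); print(r.round(3))
E
python3 m0.py
```

```text
stand plane [ 0.57928931 -0.19726319  0.05293015] [-0.49232531 -0.06541686  0.86794955] 29.778768301879204
yaw 7.568740962912709 rect ((-0.00800776481628418, -0.01994108408689499), (0.12305714190006256, 0.23941345512866974), 0.22886966168880463)
pctl [[-0.06856444 -0.13515716]
 [ 0.05276165  0.09877477]]
up 103 [ 0.54488032 -0.16087239  0.08086698] [-0.48683174 -0.03348591  0.87285368] 0.03904838804982998 circle centre [ 0.54419108 -0.16273401  0.08170953] r 0.01995958387851715
down 250 [ 0.56101921 -0.28159206  0.08146289] [-0.49515062 -0.0594526   0.86677059] 0.03938091476703605 circle centre [ 0.56083402 -0.28142806  0.08220397] r 0.03207733482122421
blocks 839
446 ((0.496482253074646, 0.2924266457557678), (0.09072843939065933, 0.01864754594862461), 5.60448694229126) 0.026872264558225997
317 ((0.513231098651886, 0.10829919576644897), (0.09162664413452148, 0.019632870331406593), 4.763797283172607) 0.026487028477625393
floor [0.50436605 0.18663575 0.00944727] ((0.4791364371776581, 0.22543644905090332), (0.15030613541603088, 0.23794230818748474), 12.274105072021484)
packed top [0.50049405 0.25081289 0.04893977] ((0.5004907846450806, 0.2499285191297531), 0.019177019596099854)
[[ 0.906  0.424 -0.001]
 [ 0.424 -0.906  0.001]
 [-0.    -0.002 -1.   ]]
```

```bash
cat > plan.py <<'E'
from h import *
from station import telemetry
n=np.array([-.4957,-.0659,.866]); ey=np.array([-.1317,.9913,0]); xs=np.cross(ey,n)
xt=np.array([-.0904,.9959,0]); yt=np.array([-.9959,-.0904,0])
def Rm(y,z):
    z=np.array(z,float);z/=np.linalg.norm(z); y=np.array(y,float);y=y-z*(y@z);y/=np.linalg.norm(y)
    return np.c_[np.cross(y,z),y,z]
RS=Rm(xs,-n); RT=Rm(-yt,[0,0,-1])
def rows(p,R,N,p0=None,R0=None,q=2):
    "print N scaled rows from the present pose (or p0,R0) to p,R"
    if p0 is None:
        s=telemetry.read_state(); p0=np.array(s['ee_pos']); R0=Ro.from_rotvec(s['eef_rot']).as_matrix()
    w=(Ro.from_matrix(R0.T@R)).as_rotvec()
    c,Rc=np.array(p0),R0.copy()
    for i in range(1,N+1):
        a=i/N; goal=p0+(p-p0)*a; o=np.round(Rc.T@(goal-c)/.05,q); Rg=R0@Ro.from_rotvec(w*a).as_matrix()
        r=np.round(Ro.from_matrix(Rc.T@Rg).as_rotvec()/(np.pi/4),q)
        print('o',(o+0).tolist(),'r',(r+0).tolist()); c=c+Rc@(o*.05); Rc=Rc@Ro.from_rotvec(r*np.pi/4).as_matrix()
    return c,Rc
E
python3 - <<'E'
from plan import *
up=np.array([.544,-.162,.082])
rows(up+.19*n,RS,12)
E
```

```text
o [0.56, -0.46, 0.09] r [-0.05, 0.04, -0.13]
o [0.59, -0.4, 0.1] r [-0.05, 0.03, -0.13]
o [0.64, -0.35, 0.09] r [-0.04, 0.04, -0.13]
o [0.66, -0.28, 0.1] r [-0.05, 0.03, -0.13]
o [0.68, -0.22, 0.12] r [-0.05, 0.04, -0.14]
o [0.71, -0.15, 0.12] r [-0.05, 0.03, -0.13]
o [0.7, -0.08, 0.14] r [-0.04, 0.04, -0.13]
o [0.71, -0.01, 0.16] r [-0.05, 0.03, -0.13]
o [0.71, 0.06, 0.17] r [-0.05, 0.04, -0.13]
o [0.69, 0.12, 0.2] r [-0.05, 0.03, -0.13]
o [0.67, 0.18, 0.23] r [-0.05, 0.04, -0.13]
o [0.64, 0.23, 0.25] r [-0.04, 0.03, -0.13]
```

arm_command(
  commands=[
    {"gripper": 0,"offset": [0.56,-0.46,0.09],"rotation": [-0.05,0.04,-0.13]},
    {"gripper": 0,"offset": [0.59,-0.4,0.1],"rotation": [-0.05,0.03,-0.13]},
    {"gripper": 0,"offset": [0.64,-0.35,0.09],"rotation": [-0.04,0.04,-0.13]},
    {"gripper": 0,"offset": [0.66,-0.28,0.1],"rotation": [-0.05,0.03,-0.13]},
    {"gripper": 0,"offset": [0.68,-0.22,0.12],"rotation": [-0.05,0.04,-0.14]},
    {"gripper": 0,"offset": [0.71,-0.15,0.12],"rotation": [-0.05,0.03,-0.13]},
    {"gripper": 0,"offset": [0.7,-0.08,0.14],"rotation": [-0.04,0.04,-0.13]},
    {"gripper": 0,"offset": [0.71,-0.01,0.16],"rotation": [-0.05,0.03,-0.13]},
    {"gripper": 0,"offset": [0.71,0.06,0.17],"rotation": [-0.05,0.04,-0.13]},
    {"gripper": 0,"offset": [0.69,0.12,0.2],"rotation": [-0.05,0.03,-0.13]},
    {"gripper": 0,"offset": [0.67,0.18,0.23],"rotation": [-0.05,0.04,-0.13]},
    {"gripper": 0,"offset": [0.64,0.23,0.25],"rotation": [-0.04,0.03,-0.13]},
    {"gripper": 0,"offset": [0,0,0],"rotation": [0,0,0]},
    {"gripper": 0,"offset": [0,0,0],"rotation": [0,0,0]},
  ],
)

```text
t: 1.9
ee_pos: [0.4498, -0.1753, 0.2468]
eef_rot: [1.812, 2.061, 0.549]
ft_force: [0.2, -0.4, 0.4]
finger_gap: 0.0879
finger_force: 0.0
```

```bash
python3 look.py 1 wrist; cat > m1.py <<'E'
import sys
from plan import *
from m0 import plane
def hubtop(f,guess,lo=.036,hi=.044,rad=.045):
    "centre of the face 40 mm above the stand plane, near guess"
    img,P=cloud(f); p0=guess-.04*n; h=(P-p0)@n
    sel=(h>lo)&(h<hi)&(np.linalg.norm(P-guess,axis=-1)<rad); Q=P[sel]
    q=np.c_[Q@xs,Q@ey].astype(np.float32); (u,v),r=cv2.minEnclosingCircle(q); c=xs*u+ey*v+n*(h[sel].mean()+p0@n)
    return len(Q),c.round(4),r,h[sel].mean(),plane(Q)[1].round(3)
E
sed -i '/^S=box/i if __name__!="__main__": raise SystemExit' m0.py
python3 - <<'E'
import re
s=open('m0.py').read()
# keep only plane helper in its own file
i=s.index('def plane'); j=s.index('box=')
open('pl.py','w').write('import numpy as np\n'+s[i:j])
t=open('m1.py').read().replace('from m0 import plane','from pl import plane'); open('m1.py','w').write(t)
E
python3 - <<'E'
from m1 import *
d=load('wrist_1.npz'); print(d[1].round(1).tolist(), (RS.T@Ro.from_rotvec(d[0]['rv']).as_matrix()).round(3).tolist())
print(hubtop('wrist_1.npz',np.array([.544,-.162,.082]))); print(hubtop('wrist_1.npz',np.array([.5605,-.281,.082])))
E
```

```text
1.9 [ 0.44981317 -0.17532089  0.24675481] [1.81249624 2.06147275 0.54901522] 0.08785707649648546 [ 0.24431768 -0.42418109  0.36553277]
wrist [[0.0005, -0.9517, -0.3071, 0.0842], [1.0, 0.0005, -0.0, 0.0001], [0.0002, -0.3071, 0.9517, -0.0823], [0.0, 0.0, 0.0, 1.0]] 0.001332408016880323
[[349.8, 0.0, 278.4], [0.0, 349.8, 203.1], [0.0, 0.0, 1.0]] [[1.0, -0.003, -0.002], [0.003, 1.0, -0.003], [0.002, 0.003, 1.0]]
(1100, array([ 0.5456, -0.1644,  0.0828]), 0.01910177618265152, np.float64(0.04005279923377908), array([-0.498, -0.069,  0.865]))
(2219, array([ 0.5621, -0.2828,  0.0827]), 0.03155779466032982, np.float64(0.03986568536228656), array([-0.499, -0.072,  0.864]))
```

View pics/wrist_1.png

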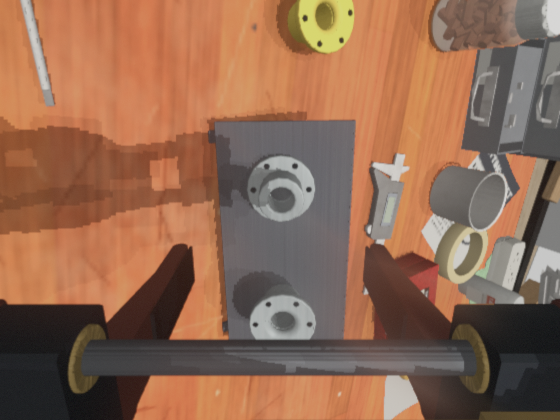

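The wrist picture shows hub_up at (281,190) midway between the fingers, and hub_down at (283,318). The face radii (19.1 and 31.6 mm) and the 40 mm height match the sizes given. Next I go down over hub_up along its axis.

```bash
python3 - <<'E'
from plan import *
rows(np.array([.5456,-.1644,.0828])+.051*n,RS,5)
E
```

```text
o [0.0, 0.01, 0.56] r [0.0, 0.0, 0.0]
o [-0.01, 0.0, 0.55] r [0.0, 0.0, 0.0]
o [0.0, 0.01, 0.56] r [0.0, 0.0, 0.0]
o [-0.01, 0.01, 0.56] r [0.0, 0.0, 0.0]
o [0.0, 0.01, 0.56] r [0.0, 0.0, 0.0]
```

arm_command(
  commands=[
    {"gripper": 0,"offset": [0,0.01,0.7],"rotation": [0,0,0]},
    {"gripper": 0,"offset": [-0.01,0.01,0.7],"rotation": [0,0,0]},
    {"gripper": 0,"offset": [0,0.01,0.6],"rotation": [0,0,0]},
    {"gripper": 0,"offset": [-0.01,0.01,0.4],"rotation": [0,0,0]},
    {"gripper": 0,"offset": [0,0.01,0.25],"rotation": [0,0,0]},
    {"gripper": 0,"offset": [0,0,0.14],"rotation": [0,0,0]},
    {"gripper": 0,"offset": [0,0,0],"rotation": [0,0,0]},
    {"gripper": 1,"offset": [0,0,0],"rotation": [0,0,0]},
    {"gripper": 1,"offset": [0,0,0],"rotation": [0,0,0]},
    {"gripper": 1,"offset": [0,0,0],"rotation": [0,0,0]},
    {"gripper": 1,"offset": [0,0,0],"rotation": [0,0,0]},
    {"gripper": 1,"offset": [0,0,0],"rotation": [0,0,0]},
    {"gripper": 1,"offset": [0,0,0],"rotation": [0,0,0]},
  ],
)

```text
t: 3.58
ee_pos: [0.5189, -0.1686, 0.137]
eef_rot: [1.818, 2.074, 0.549]
ft_force: [-3.6, -0.8, 1.6]
finger_gap: 0.035
finger_force: 30.0
```

The tool stopped about 9 mm high, because the limited rows were not made up. I open, go down the rest slowly and grip again.

arm_command(
  commands=[
    {"gripper": 0,"offset": [0,0,0],"rotation": [0,0,0]},
    {"gripper": 0,"offset": [0,0,0],"rotation": [0,0,0]},
    {"gripper": 0,"offset": [0,0,0],"rotation": [0,0,0]},
    {"gripper": 0,"offset": [0,0,0],"rotation": [0,0,0]},
  ],
)

```text
t: 4.08
ee_pos: [0.5198, -0.1685, 0.1376]
eef_rot: [1.817, 2.073, 0.55]
ft_force: [0.7, 0.4, -0.4]
finger_gap: 0.0716
finger_force: 0.0
```

```bash
python3 look.py 2 wrist; python3 - <<'E'
from m1 import *
g=np.array([.5456,-.1644,.0828])
try: print(hubtop('wrist_2.npz',g))
except Exception as e: print(e)
rows(g+.051*n,RS,2)
E
```

```text
4.075 [ 0.5198401  -0.16851857  0.13755881] [1.81679935 2.07331002 0.55023702] 0.07157361477124544 [ 0.69310444  0.35367059 -0.42814088]
wrist [[0.0005, -0.9517, -0.3071, 0.0842], [1.0, 0.0005, -0.0, 0.0001], [0.0002, -0.3071, 0.9517, -0.0823], [0.0, 0.0, 0.0, 1.0]] 0.001332408016880323
(3938, array([ 0.5465, -0.1586,  0.0836]), 0.042365483939647675, np.float64(0.03985097203344489), array([-0.498, -0.066,  0.865]))
o [0.01, -0.05, 0.1] r [-0.01, 0.0, 0.0]
o [0.0, -0.04, 0.09] r [0.0, -0.01, 0.0]
```

View pics/wrist_2.png

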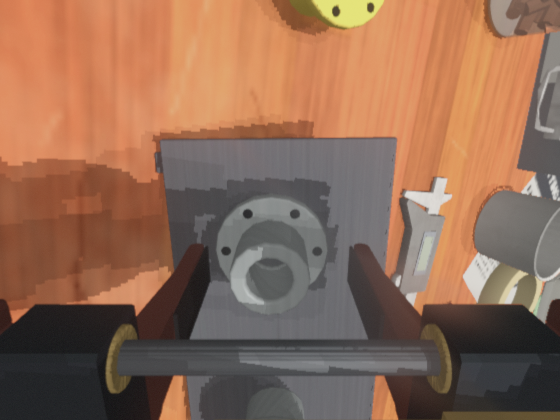

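The wrist picture shows hub_up still seated, with its end at about (270,275). The fingers are centred on about column 278, so the tool is about 4 mm off along its y. I re-measure and correct this.

```bash
python3 - <<'E'
from m1 import *
c=hubtop('wrist_2.npz',np.array([.5456,-.1644,.0828]),rad=.026); print(c)
s=telemetry.read_state(); R=Ro.from_rotvec(s['eef_rot']).as_matrix(); print('hub top in tool mm',(R.T@(c[1]-s['ee_pos'])*1e3).round(1))
rows(c[1]+.051*n,RS,3)
E
```

```text
(3344, array([ 0.5456, -0.1642,  0.0826]), 0.01933545432984829, np.float64(0.039800930174816826), array([-0.496, -0.067,  0.866]))
hub top in tool mm [ 0.5 -4.2 60.7]
o [0.01, -0.03, 0.06] r [0.0, 0.0, 0.0]
o [0.0, -0.03, 0.07] r [-0.01, -0.01, 0.0]
o [0.01, -0.04, 0.06] r [0.0, 0.0, 0.0]
```

arm_command(
  commands=[
    {"gripper": 0,"offset": [0.01,-0.08,0],"rotation": [0,0,0]},
    {"gripper": 0,"offset": [0.01,0,0.07],"rotation": [-0.01,-0.01,0]},
    {"gripper": 0,"offset": [0,0,0.07],"rotation": [0,0,0]},
    {"gripper": 0,"offset": [0,0,0.06],"rotation": [0,0,0]},
    {"gripper": 0,"offset": [0,0,0],"rotation": [0,0,0]},
  ],
)

```text
t: 4.75
ee_pos: [0.5237, -0.1705, 0.1338]
eef_rot: [1.819, 2.075, 0.547]
ft_force: [0.2, 0.8, -0.5]
finger_gap: 0.0878
finger_force: 0.0
```

```bash
python3 - <<'E'
from station import telemetry
s=telemetry.read_state()
for k in ('joint_positions','joint_velocities','effort','ft_force','wrist_torque'): print(k,[round(float(x),3) for x in s[k]])
E
```

```text
joint_positions [0.595, 0.427, -0.303, 2.212, -1.032, 0.127, 1.482]
joint_velocities [0.005, -0.005, -0.002, 0.006, 0.002, 0.001, 0.001]
effort [-0.04, -47.229, -2.994, -18.007, -0.331, -0.124, -0.036]
ft_force [0.238, 0.78, -0.452]
wrist_torque [-0.088, 0.382, -0.02]
```

Joints 5 and 6 sit at their limits: a tool axis parallel to the hub axis nearly lines up with the forearm. The cure is to close along the stand's y with the tool tilted only 15°, so each hub is held 15° off the tool axis, and to lean the tool 15° the other way when placing.

```bash
cat >> plan.py <<'E'
up=np.array([0,0,1.]); ex=np.array([.9913,.1317,0]); A=np.radians(15)
zp=-np.cos(A)*up+np.sin(A)*ex; RP=Rm(-ey,zp)
zl=-np.cos(A)*up-np.sin(A)*xt; RL=Rm(-yt,zl)
def tcp(G,R): return G-.061*R[:,2]
E
python3 - <<'E'
from plan import *
s=telemetry.read_state(); p=np.array(s['ee_pos']); R0=Ro.from_rotvec(s['eef_rot']).as_matrix()
p1=p-.12*R0[:,2]; print(p1)
top=np.array([.5456,-.1642,.0826]); H=tcp(top-.009*n,RP)-.10*zp; print(H, H+.10*zp)
rows(H,RP,12,p1,R0)
E
```

```text
[ 0.46581506 -0.17901088  0.23854917]
[ 0.50875397 -0.16909482  0.23032002] [ 0.5344107  -0.16568617  0.13372743]
o [0.01, 0.06, 0.05] r [0.02, -0.02, 0.17]
o [0.01, 0.05, 0.04] r [0.02, -0.02, 0.16]
o [0.02, 0.06, 0.05] r [0.02, -0.02, 0.17]
o [0.04, 0.05, 0.04] r [0.02, -0.02, 0.16]
o [0.03, 0.05, 0.05] r [0.02, -0.03, 0.17]
o [0.05, 0.04, 0.04] r [0.02, -0.02, 0.16]
o [0.05, 0.04, 0.04] r [0.02, -0.02, 0.17]
o [0.05, 0.03, 0.04] r [0.02, -0.02, 0.16]
o [0.06, 0.03, 0.03] r [0.02, -0.02, 0.17]
o [0.07, 0.01, 0.04] r [0.02, -0.02, 0.17]
o [0.06, 0.01, 0.03] r [0.02, -0.02, 0.16]
o [0.07, 0.0, 0.04] r [0.02, -0.02, 0.17]
```

arm_command(
  commands=[
    {"gripper": 0,"offset": [0,0,-0.4],"rotation": [0,0,0]},
    {"gripper": 0,"offset": [0,0,-0.7],"rotation": [0,0,0]},
    {"gripper": 0,"offset": [0,0,-0.7],"rotation": [0,0,0]},
    {"gripper": 0,"offset": [0,0,-0.6],"rotation": [0,0,0]},
    {"gripper": 0,"offset": [0.01,0.06,0.05],"rotation": [0.02,-0.02,0.17]},
    {"gripper": 0,"offset": [0.01,0.05,0.04],"rotation": [0.02,-0.02,0.16]},
    {"gripper": 0,"offset": [0.02,0.06,0.05],"rotation": [0.02,-0.02,0.17]},
    {"gripper": 0,"offset": [0.04,0.05,0.04],"rotation": [0.02,-0.02,0.16]},
    {"gripper": 0,"offset": [0.03,0.05,0.05],"rotation": [0.02,-0.03,0.17]},
    {"gripper": 0,"offset": [0.05,0.04,0.04],"rotation": [0.02,-0.02,0.16]},
    {"gripper": 0,"offset": [0.05,0.04,0.04],"rotation": [0.02,-0.02,0.17]},
    {"gripper": 0,"offset": [0.05,0.03,0.04],"rotation": [0.02,-0.02,0.16]},
    {"gripper": 0,"offset": [0.06,0.03,0.03],"rotation": [0.02,-0.02,0.17]},
    {"gripper": 0,"offset": [0.07,0.01,0.04],"rotation": [0.02,-0.02,0.17]},
    {"gripper": 0,"offset": [0.06,0.01,0.03],"rotation": [0.02,-0.02,0.16]},
    {"gripper": 0,"offset": [0.07,0,0.04],"rotation": [0.02,-0.02,0.17]},
    {"gripper": 0,"offset": [0,0,0],"rotation": [0,0,0]},
  ],
)

```text
t: 6.88
ee_pos: [0.5088, -0.1688, 0.2302]
eef_rot: [-3.09, -0.203, -0.411]
ft_force: [0.8, -0.4, 0.7]
finger_gap: 0.0877
finger_force: 0.0
```

```bash
python3 - <<'E'
from plan import *
s=telemetry.read_state(); print(np.round(s['joint_positions'],2))
top=np.array([.5456,-.1642,.0826]); H=tcp(top-.009*n,RP); R0=Ro.from_rotvec(s['eef_rot']).as_matrix()
print(Ro.from_matrix(R0.T@RP).as_rotvec(degrees=True).round(2)); rows(H,RP,5)
E
```

```text
[-0.11  0.26  0.47  2.08 -0.4   0.63 -0.8 ]
[ 0.02 -0.17 -0.05]
o [0.0, 0.0, 0.4] r [0.0, 0.0, 0.0]
o [0.0, 0.0, 0.4] r [0.0, 0.0, 0.0]
o [0.0, 0.0, 0.4] r [0.0, 0.0, 0.0]
o [-0.01, 0.0, 0.4] r [0.0, 0.0, 0.0]
o [0.0, 0.0, 0.4] r [0.0, 0.0, 0.0]
```

arm_command(
  commands=[
    {"gripper": 0,"offset": [0,0,0.5],"rotation": [0,0,0]},
    {"gripper": 0,"offset": [0,0,0.6],"rotation": [0,0,0]},
    {"gripper": 0,"offset": [0,0,0.4],"rotation": [0,0,0]},
    {"gripper": 0,"offset": [-0.01,0,0.3],"rotation": [0,0,0]},
    {"gripper": 0,"offset": [0,0,0.2],"rotation": [0,0,0]},
    {"gripper": 0,"offset": [0,0,0],"rotation": [0,0,0]},
    {"gripper": 1,"offset": [0,0,0],"rotation": [0,0,0]},
    {"gripper": 1,"offset": [0,0,0],"rotation": [0,0,0]},
    {"gripper": 1,"offset": [0,0,0],"rotation": [0,0,0]},
    {"gripper": 1,"offset": [0,0,0],"rotation": [0,0,0]},
    {"gripper": 1,"offset": [0,0,0],"rotation": [0,0,0]},
    {"gripper": 1,"offset": [0,0,0],"rotation": [0,0,0]},
  ],
)

```text
t: 8.38
ee_pos: [0.5341, -0.1656, 0.1337]
eef_rot: [-3.09, -0.201, -0.412]
ft_force: [-0.7, 0.5, 1.3]
finger_gap: 0.0351
finger_force: 30.0
```

arm_command(
  commands=[
    {"gripper": 1,"offset": [-0.05,0,-0.19],"rotation": [0,0,0]},
    {"gripper": 1,"offset": [-0.1,0,-0.39],"rotation": [0,0,0]},
    {"gripper": 1,"offset": [-0.15,0,-0.58],"rotation": [0,0,0]},
    {"gripper": 1,"offset": [0,0,-0.3],"rotation": [0,0,0]},
    {"gripper": 1,"offset": [0,0,0],"rotation": [0,0,0]},
  ],
)

```text
t: 9.0
ee_pos: [0.5012, -0.17, 0.2014]
eef_rot: [-3.09, -0.201, -0.415]
ft_force: [0.1, 0.1, -2.4]
finger_gap: 0.0357
finger_force: 30.0
```

```bash
python3 - <<'E'
from plan import *
G=np.array([.5095,.1491,.041]); H=tcp(G,RL); print(H); H=H+[0,0,.08]
rows(H,RL,13)
E
```

```text
[0.50807277 0.16482324 0.0999215 ]
o [0.07, -0.51, 0.05] r [0.0, -0.04, -0.15]
o [0.12, -0.5, 0.05] r [0.0, -0.04, -0.15]
o [0.19, -0.48, 0.05] r [0.0, -0.04, -0.15]
o [0.24, -0.45, 0.03] r [0.0, -0.04, -0.16]
o [0.3, -0.42, 0.03] r [0.0, -0.05, -0.15]
o [0.35, -0.38, 0.02] r [0.0, -0.04, -0.15]
o [0.39, -0.34, 0.0] r [0.0, -0.04, -0.15]
o [0.42, -0.3, 0.0] r [0.0, -0.04, -0.15]
o [0.46, -0.23, -0.03] r [0.0, -0.04, -0.15]
o [0.48, -0.19, -0.03] r [0.0, -0.04, -0.16]
o [0.5, -0.12, -0.06] r [0.0, -0.04, -0.15]
o [0.51, -0.06, -0.06] r [0.0, -0.04, -0.15]
o [0.51, 0.0, -0.09] r [0.0, -0.04, -0.15]
```

arm_command(
  commands=[
    {"gripper": 1,"offset": [0.07,-0.51,0.05],"rotation": [0,-0.04,-0.15]},
    {"gripper": 1,"offset": [0.12,-0.5,0.05],"rotation": [0,-0.04,-0.15]},
    {"gripper": 1,"offset": [0.19,-0.48,0.05],"rotation": [0,-0.04,-0.15]},
    {"gripper": 1,"offset": [0.24,-0.45,0.03],"rotation": [0,-0.04,-0.16]},
    {"gripper": 1,"offset": [0.3,-0.42,0.03],"rotation": [0,-0.05,-0.15]},
    {"gripper": 1,"offset": [0.35,-0.38,0.02],"rotation": [0,-0.04,-0.15]},
    {"gripper": 1,"offset": [0.39,-0.34,0],"rotation": [0,-0.04,-0.15]},
    {"gripper": 1,"offset": [0.42,-0.3,0],"rotation": [0,-0.04,-0.15]},
    {"gripper": 1,"offset": [0.46,-0.23,-0.03],"rotation": [0,-0.04,-0.15]},
    {"gripper": 1,"offset": [0.48,-0.19,-0.03],"rotation": [0,-0.04,-0.16]},
    {"gripper": 1,"offset": [0.5,-0.12,-0.06],"rotation": [0,-0.04,-0.15]},
    {"gripper": 1,"offset": [0.51,-0.06,-0.06],"rotation": [0,-0.04,-0.15]},
    {"gripper": 1,"offset": [0.51,0,-0.09],"rotation": [0,-0.04,-0.15]},
    {"gripper": 1,"offset": [0,0,0],"rotation": [0,0,0]},
    {"gripper": 1,"offset": [0,0,0],"rotation": [0,0,0]},
  ],
)

```text
t: 10.88
ee_pos: [0.5077, 0.1648, 0.1786]
eef_rot: [1.979, 2.17, -0.259]
ft_force: [-0.3, -1.2, -3.1]
finger_gap: 0.0355
finger_force: 29.9
```

```bash
python3 look.py 3 wrist scene; python3 - <<'E'
from plan import *
from pl import plane
s=telemetry.read_state(); print(np.round(s['joint_positions'],2)); R=Ro.from_rotvec(s['eef_rot']).as_matrix(); print('dR',Ro.from_matrix(R.T@RL).as_rotvec(degrees=True).round(2))
for f in ('wrist_3.npz','scene_3.npz'):
    img,P=cloud(f); hsv=cv2.cvtColor(img,cv2.COLOR_RGB2HSV)
    T=np.all(P[...,:2]>[.40,.05],-1)&np.all(P[...,:2]<[.62,.36],-1)
    b=T&(abs(P[...,2]-.028)<.003)&(hsv[...,1]>60); q=P[b]
    for m in (q[:,1]>.2,q[:,1]<=.2):
        if m.sum()>60: print(f,'block',m.sum(),cv2.minAreaRect(q[m][:,:2].astype(np.float32)),q[m][:,2].mean())
    t=T&(abs(P[...,2]-.05)<.003)&(P[...,1]>.2)&(hsv[...,1]<60); 
    if t.sum()>60: print('packed top',t.sum(),cv2.minEnclosingCircle(P[t][:,:2].astype(np.float32)))
a=np.load('wrist_3.npz')['img']; cv2.imwrite('pics/w3.png',np.vstack([a,])[:,:,::-1])
E
```

```text
10.875 [0.50769298 0.16483941 0.17861069] [ 1.97947384  2.16961661 -0.25902148] 0.035511187966817515 [-0.31309439 -1.19951013 -3.10887054]
wrist [[0.0002, -0.9516, -0.3072, 0.0842], [1.0, 0.0002, -0.0001, -0.0], [0.0001, -0.3072, 0.9516, -0.0821], [0.0, 0.0, 0.0, 1.0]] 0.001332408016880323
scene [[381.73532925673, 0.0, 286.68248086545265], [0.0, 381.73532925673, 209.27194074419742], [0.0, 0.0, 1.0]] -0.06785339402598911 [0.325 0.495 0.718]
[-0.69  0.45  0.21  1.92  0.19  0.9  -0.53]
dR [ 0.07 -0.05 -0.05]
wrist_3.npz block 175 ((0.5140784978866577, 0.10973967611789703), (0.09223970025777817, 0.017107563093304634), 2.865816831588745) 0.02777722674720664
packed top 2468 ((0.5006755590438843, 0.24925032258033752), 0.019109489396214485)
scene_3.npz block 407 ((0.4964869022369385, 0.29262441396713257), (0.09018975496292114, 0.017659857869148254), 5.003931999206543) 0.027159809404579873
scene_3.npz block 67 ((0.48035308718681335, 0.10737855732440948), (0.02487960271537304, 0.014257662929594517), 10.503060340881348) 0.026764464090271528
packed top 195 ((0.5004507899284363, 0.2495558112859726), 0.019013214856386185)
```

View pics/wrist_3.png

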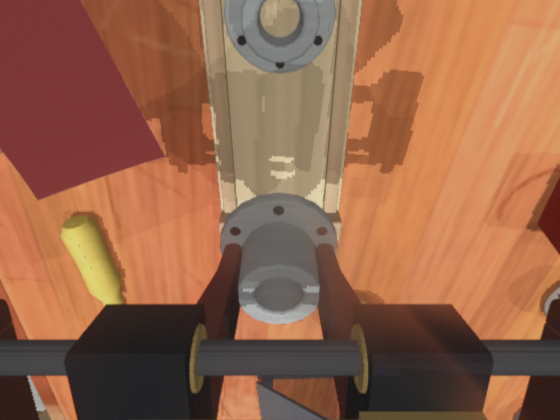

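The wrist picture shows hub_up held, with its brim at about (279,240), above the tray's empty end. The tray rails run up columns 215 to 350 and the packed hub is at (280,18). I measure the tilt and centre of the held hub before lowering it.

```bash
python3 - <<'E'
from plan import *
from pl import plane
img,P=cloud('wrist_3.npz'); hsv=cv2.cvtColor(img,cv2.COLOR_RGB2HSV)
d=load('wrist_3.npz')[0]; R=Ro.from_rotvec(d['rv']).as_matrix(); p=d['ee']
# expected brim upper face centre: base + .008 up
E=np.array([.5095,.1491,.09+.008]); 
m=(np.linalg.norm(P-E,axis=-1)<.036)&(abs(P[...,2]-E[2])<.012)&(hsv[...,1]<70)&(hsv[...,2]>70)
Q=P[m]; c,nn=plane(Q); print(m.sum(),c,nn,'tilt deg',np.degrees(np.arcsin(nn[:2])), 'tilt along xt',np.degrees(np.arcsin(nn@xt)),'yt',np.degrees(np.arcsin(nn@yt)))
Q=Q[abs((Q-c)@nn)<.0015]; D=Q[:,:2]-E[:2]; rr=np.linalg.norm(D,axis=1)
# outer rim: farthest points per angle sector, circle fit
a=np.degrees(np.arctan2(D@yt[:2],D@xt[:2])); pts=[]
for k in range(-180,180,10):
    s=(a>=k)&(a<k+10)
    if s.sum()>5: i=np.where(s)[0][np.argsort(rr[s])[-3]]; pts.append(Q[i,:2]); 
pts=np.array(pts); print(len(pts),(np.linalg.norm(pts-E[:2],axis=1)*1e3).round(1))
from scipy.optimize import least_squares
s=least_squares(lambda x:np.linalg.norm(pts-x,axis=1)-.031,E[:2],loss='soft_l1',f_scale=.001); print('brim centre',s.x,'rms',np.sqrt((s.fun**2).mean()),'z',c[2]+ (nn[:2]@(c[:2]-s.x))/nn[2], 'err row,cross mm',(s.x-E[:2])@xt[:2]*1e3,(s.x-E[:2])@yt[:2]*1e3)
# tray in wrist: rails/floor
z=P[...,2]; fl=P[(abs(z-.010)<.002)&(P[...,1]>.17)&(P[...,1]<.21)&(abs(P[...,0]-.507)<.04)]
u=(fl[:,:2]-[.5049,.2003])@yt[:2]; print('floor cross extents mm',np.percentile(u,[1,99])*1e3)
rl=P[(abs(z-.015)<.0015)&(P[...,1]>.15)&(P[...,1]<.23)&(abs(P[...,0]-.507)<.06)]; u=(rl[:,:2]-[.5049,.2003])@yt[:2]; 
for g in (u[u>0],u[u<0]): print('rail',len(g),np.percentile(g,[3,97])*1e3)
bl=P[(abs(z-.028)<.002)&(P[...,1]<.13)&(P[...,1]>.09)&(abs(P[...,0]-.51)<.05)]; w=(bl[:,:2]-[.5049,.2003])@xt[:2]; print('E block row extents',np.percentile(w,[2,98])*1e3)
E
```

```text
4683 [0.50667622 0.16896943 0.0967358 ] [-0.01183098  0.12069556  0.99261907] tilt deg [-0.67788119  6.93224684] tilt along xt 6.965416592684918 yt 0.04993884842308523
17 [29.3 29.5 29.9 29.8 30.4 30.4 30.4 30.4 30.6 30.8 30.5 30.9 30.6 30.7
 30.4 30.  29.9]
brim centre [0.50926193 0.14832814] rms 0.0006146221071495365 z 0.09927645884257974 err row,cross mm -0.7471757873693022 0.3068691279558864
floor cross extents mm [-33.15712824  32.03580529]
rail 1844 [32.49880331 41.96263082]
rail 1763 [-43.15074985 -33.67563188]
E block row extents [-100.15918324  -84.76308573]
```

```bash
cat > pl2.py <<'E'
from plan import *
C0=np.array([.5049,.2003,0])-.0006*yt
E=C0-.0517*xt
nn=np.array([-.0118,.1207,.9926]); B=np.array([.50926,.14833,.0993])-.008*nn
d=load('wrist_3.npz')[0]; R=Ro.from_rotvec(d['rv']).as_matrix(); p=d['ee']; b=R.T@(B-p)
Q=Ro.align_vectors([up],[nn])[0].as_matrix(); 
R2=Rm(-yt,(Q@R)[:,2])
def tgt(z): return E+[0,0,z]-R2@b
E
python3 - <<'E'
from pl2 import *
print(B,b,'down pose',tgt(.010))
c,Rc=rows(tgt(.026),R2,6); print(c)
E
```

```text
[0.5093544 0.1473644 0.0913592] [ 5.57027435e-03 -2.02315070e-05  8.88252790e-02] down pose [0.50954597 0.15568024 0.09873633]
o [0.03, 0.0, 0.21] r [0.0, 0.03, 0.0]
o [0.02, 0.01, 0.22] r [0.0, 0.02, 0.0]
o [0.02, 0.0, 0.21] r [0.0, 0.03, 0.0]
o [0.02, 0.0, 0.22] r [0.0, 0.02, 0.0]
o [0.01, 0.0, 0.21] r [0.0, 0.03, 0.0]
o [0.0, 0.01, 0.22] r [0.0, 0.02, 0.0]
[0.50967962 0.1555816  0.11473292]
```

arm_command(
  commands=[
    {"gripper": 1,"offset": [0.03,0,0.21],"rotation": [0,0.03,0]},
    {"gripper": 1,"offset": [0.02,0.01,0.22],"rotation": [0,0.02,0]},
    {"gripper": 1,"offset": [0.02,0,0.21],"rotation": [0,0.03,0]},
    {"gripper": 1,"offset": [0.02,0,0.22],"rotation": [0,0.02,0]},
    {"gripper": 1,"offset": [0.01,0,0.21],"rotation": [0,0.03,0]},
    {"gripper": 1,"offset": [0,0.01,0.22],"rotation": [0,0.02,0]},
    {"gripper": 1,"offset": [0,0,0],"rotation": [0,0,0]},
  ],
)

```text
t: 11.85
ee_pos: [0.5093, 0.1558, 0.1139]
eef_rot: [2.045, 2.239, -0.146]
ft_force: [-1.3, -0.6, -1.9]
finger_gap: 0.0354
finger_force: 30.0
```

```bash
python3 look.py 4 wrist; python3 - <<'E'
from pl2 import *
from pl import plane
img,P=cloud('wrist_4.npz'); hsv=cv2.cvtColor(img,cv2.COLOR_RGB2HSV)
T=E+[0,0,.034]
m=(np.linalg.norm(P-T,axis=-1)<.036)&(abs(P[...,2]-T[2])<.006)&(hsv[...,1]<70)&(hsv[...,2]>70)
c,nn2=plane(P[m]); print(m.sum(),c,'tilt xt,yt',np.degrees([nn2@xt,nn2@yt]))
rows(tgt(.0100),R2,4)
E
```

```text
11.85 [0.5093411  0.15581837 0.1138886 ] [ 2.0450715   2.23907932 -0.14638086] 0.0354249150418882 [-1.31536007 -0.59956992 -1.93914456]
wrist [[0.0002, -0.9516, -0.3072, 0.0842], [1.0, 0.0002, -0.0001, -0.0], [0.0001, -0.3072, 0.9516, -0.0822], [0.0, 0.0, 0.0, 1.0]] 0.001332408016880323
4057 [0.50820425 0.16808127 0.03305217] tilt xt,yt [-3.89757757 -0.28285796]
o [0.01, 0.0, 0.08] r [0.0, 0.0, 0.0]
o [0.01, 0.0, 0.08] r [0.0, 0.0, 0.0]
o [0.01, 0.0, 0.07] r [0.0, 0.0, 0.0]
o [0.0, 0.0, 0.08] r [0.0, 0.0, 0.0]
```

arm_command(
  commands=[
    {"gripper": 1,"offset": [0.01,0,0.08],"rotation": [0,0,0]},
    {"gripper": 1,"offset": [0.01,0,0.08],"rotation": [0,0,0]},
    {"gripper": 1,"offset": [0,0,0.06],"rotation": [0,0,0]},
    {"gripper": 1,"offset": [0,0,0.03],"rotation": [0,0,0]},
    {"gripper": 1,"offset": [0,0,0],"rotation": [0,0,0]},
  ],
)

```text
t: 12.52
ee_pos: [0.5098, 0.1569, 0.1027]
eef_rot: [2.043, 2.241, -0.142]
ft_force: [-1.8, 2.2, 4.4]
finger_gap: 0.0354
finger_force: 30.0
```

```bash
cat > brim.py <<'E'
import sys
from pl2 import *
from pl import plane
def brim(f,zface,ctr=E,tol=.005):
    img,P=cloud(f); hsv=cv2.cvtColor(img,cv2.COLOR_RGB2HSV); T=np.array([ctr[0],ctr[1],zface])
    D=P-T; r=np.linalg.norm(D[...,:2],axis=-1)
    m=(r<.034)&(r>.021)&(abs(D[...,2])<tol)&(hsv[...,1]<70)&(hsv[...,2]>70); Q=P[m]
    c,nn2=plane(Q); g=(P-C0)[m]
    a=np.arctan2(D[m]@yt,D[m]@xt); q=np.array([np.histogram(a,12,(-np.pi,np.pi))[0]])
    print(m.sum(),'z',(c[2]+nn2[:2]@(c[:2]-T[:2])/nn2[2]).round(4),'tilt xt,yt deg',np.degrees([nn2@xt,nn2@yt]).round(2),'sectors',q.tolist())
E
python3 look.py 5 wrist; python3 -c "
from brim import *
brim('wrist_3.npz',.0993,tol=.008); brim('wrist_4.npz',.033,tol=.008); brim('wrist_5.npz',.018)"
```

```text
12.525 [0.50984892 0.15685619 0.10274646] [ 2.04309046  2.24058825 -0.14219867] 0.03536730980912285 [-1.84363771  2.15888319  4.42344959]
wrist [[0.0002, -0.9516, -0.3072, 0.0842], [1.0, 0.0002, -0.0001, -0.0], [0.0001, -0.3072, 0.9516, -0.0822], [0.0, 0.0, 0.0, 1.0]] 0.001332408016880323
2835 z 0.0972 tilt xt,yt deg [ 1.06 -0.2 ] sectors [[0, 0, 4, 234, 456, 611, 626, 576, 320, 8, 0, 0]]
3095 z 0.0312 tilt xt,yt deg [-5.21 -0.32] sectors [[0, 0, 6, 295, 548, 679, 675, 570, 311, 11, 0, 0]]
3178 z 0.02 tilt xt,yt deg [-2.41 -0.11] sectors [[0, 0, 3, 308, 620, 705, 713, 537, 287, 5, 0, 0]]
```

```bash
cat >> brim.py <<'E'
from scipy.optimize import least_squares
def ring(f,zface,ctr,tol=.004,r0=.031):
    img,P=cloud(f); hsv=cv2.cvtColor(img,cv2.COLOR_RGB2HSV); T=np.array([ctr[0],ctr[1],zface]); D=P-T; r=np.linalg.norm(D[...,:2],axis=-1)
    m=(r<r0+.005)&(abs(D[...,2])<tol)&(hsv[...,1]<70)&(hsv[...,2]>70); D=D[m]; r=r[m]; a=np.degrees(np.arctan2(D@yt,D@xt)); pts=[]
    for k in range(-180,180,10):
        s=np.where((a>=k)&(a<k+10))[0]
        if len(s)>8: pts.append(D[s[np.argsort(r[s])[-3]]])
    pts=np.array(pts); L=np.c_[pts@xt,pts@yt]
    s=least_squares(lambda x:np.linalg.norm(L-x,axis=1)-r0+.0004,[0,0],loss='soft_l1',f_scale=.0007)
    g=np.array(ctr)-C0; print('ring',len(L),'row,cross mm',((g@xt+s.x[0])*1e3).round(2),((g@yt+s.x[1])*1e3).round(2),'rms',np.sqrt((s.fun**2).mean()).round(5))
    return np.array(ctr)[:2]+s.x[0]*xt[:2]+s.x[1]*yt[:2]
E
python3 - <<'E'
from brim import *
x=ring('wrist_5.npz',.019,E); ring('wrist_3.npz',.098,E,.005)
s=telemetry.read_state(); R=Ro.from_rotvec(s['eef_rot']).as_matrix(); p=np.array(s['ee_pos'])
B=np.array([x[0],x[1],.0115]); b=R.T@(B-p); print('b',b)
Rn=R@Ro.from_rotvec([0,-np.radians(2.5),0]).as_matrix(); t=E+[0,0,.0098]-Rn@b; print(t)
rows(t,Rn,3)
E
```

```text
ring 18 row,cross mm -49.92 -0.45 rms 0.00016
ring 18 row,cross mm -51.56 1.15 rms 0.00024
b [ 0.00673988 -0.0002309   0.09123458]
[0.5092457  0.15898904 0.10071699]
o [0.02, 0.0, 0.01] r [0.0, -0.02, 0.0]
o [0.01, -0.01, 0.01] r [0.0, -0.02, 0.0]
o [0.02, 0.0, 0.01] r [0.0, -0.02, 0.0]
```

arm_command(
  commands=[
    {"gripper": 1,"offset": [0.02,0,-0.02],"rotation": [0,-0.02,0]},
    {"gripper": 1,"offset": [0.01,0,0],"rotation": [0,-0.02,0]},
    {"gripper": 1,"offset": [0.02,0,0.02],"rotation": [0,-0.02,0]},
    {"gripper": 1,"offset": [0,0,0.03],"rotation": [0,0,0]},
    {"gripper": 1,"offset": [0,0,0],"rotation": [0,0,0]},
  ],
)

```text
t: 13.2
ee_pos: [0.5094, 0.1584, 0.1008]
eef_rot: [2.018, 2.212, -0.19]
ft_force: [-3.4, 1.5, 6.3]
finger_gap: 0.0358
finger_force: 30.1
```

```bash
python3 look.py 6 wrist; python3 -c "
from brim import *
brim('wrist_6.npz',.018); ring('wrist_6.npz',.018,E)"
```

```text
13.2 [0.50937651 0.15840818 0.10080338] [ 2.01810965  2.21243469 -0.19049232] 0.035789718225705695 [-3.43032839  1.53642768  6.30444358]
wrist [[0.0002, -0.9516, -0.3072, 0.0842], [1.0, 0.0002, -0.0001, -0.0], [0.0001, -0.3072, 0.9516, -0.0822], [0.0, 0.0, 0.0, 1.0]] 0.001332408016880323
2712 z 0.0184 tilt xt,yt deg [ 0.55 -0.07] sectors [[0, 0, 14, 327, 507, 524, 537, 477, 305, 21, 0, 0]]
ring 20 row,cross mm -52.71 -0.02 rms 0.00022
```

The brim is flat at floor height (face at z≈18 mm) and the hub is against the block within about 1 mm, so I release and retreat.

arm_command(
  commands=[
    {"gripper": 0.6,"offset": [0,0,0],"rotation": [0,0,0]},
    {"gripper": 0.3,"offset": [0,0,0],"rotation": [0,0,0]},
    {"gripper": 0,"offset": [0,0,0],"rotation": [0,0,0]},
    {"gripper": 0,"offset": [0,0,0],"rotation": [0,0,0]},
    {"gripper": 0,"offset": [0,0,0],"rotation": [0,0,0]},
    {"gripper": 0,"offset": [0,0,-0.3],"rotation": [0,0,0]},
    {"gripper": 0,"offset": [0,0,-0.6],"rotation": [0,0,0]},
    {"gripper": 0,"offset": [0,0,-0.6],"rotation": [0,0,0]},
    {"gripper": 0,"offset": [0,0,-0.6],"rotation": [0,0,0]},
    {"gripper": 0,"offset": [0,0,0],"rotation": [0,0,0]},
  ],
)

```text
t: 14.5
ee_pos: [0.5087, 0.1788, 0.2065]
eef_rot: [2.018, 2.212, -0.182]
ft_force: [0.3, -0.2, -0.4]
finger_gap: 0.0879
finger_force: 0.0
```

```bash
python3 look.py 7 wrist; python3 - <<'E'
from brim import *
brim('wrist_7.npz',.018); a=ring('wrist_7.npz',.018,E); b=ring('wrist_7.npz',.018,C0+.0505*xt); brim('wrist_7.npz',.018,C0+.0505*xt)
print('mid',(a+b)/2,np.linalg.norm(a-b),(b-a)/np.linalg.norm(b-a))
ring('wrist_7.npz',.050,E,.003,.019);ring('wrist_7.npz',.050,C0+.0505*xt,.003,.019)
# next hover: hub_down, grasp 36 mm up the axis
top=np.array([.5621,-.2828,.0827]); H=tcp(top-.004*n,RP); print('grasp',H); rows(H-.10*zp,RP,13)
E
```

```text
14.5 [0.5086714  0.17879097 0.20651014] [ 2.01763043  2.21157285 -0.18237872] 0.08789681509555687 [ 0.32994845 -0.19504188 -0.41917966]
wrist [[0.0002, -0.9516, -0.3072, 0.0842], [1.0, 0.0002, -0.0001, -0.0], [0.0001, -0.3072, 0.9516, -0.0822], [0.0, 0.0, 0.0, 1.0]] 0.001332408016880323
1546 z 0.0184 tilt xt,yt deg [ 0.44 -0.01] sectors [[0, 43, 167, 169, 203, 194, 202, 193, 167, 164, 44, 0]]
ring 31 row,cross mm -52.71 -0.14 rms 0.00662
ring 36 row,cross mm 49.42 0.38 rms 0.00022
3003 z 0.0182 tilt xt,yt deg [ 0.4  -0.01] sectors [[163, 186, 269, 261, 299, 303, 304, 324, 278, 271, 184, 161]]
mid [0.50552843 0.19870351] 0.10213472236014183 [-0.09553581  0.99542599]
ring 36 row,cross mm -52.76 -0.12 rms 0.00044
ring 36 row,cross mm 49.32 0.38 rms 0.00027
grasp [ 0.5484322  -0.28461567  0.13815743]
o [-0.71, -0.04, 0.09] r [-0.01, 0.03, 0.15]
o [-0.72, 0.04, 0.07] r [0.0, 0.04, 0.15]
o [-0.7, 0.12, 0.05] r [-0.01, 0.03, 0.15]
o [-0.69, 0.21, 0.04] r [0.0, 0.04, 0.15]
o [-0.66, 0.28, 0.01] r [-0.01, 0.03, 0.15]
o [-0.62, 0.37, 0.0] r [0.0, 0.04, 0.16]
o [-0.57, 0.43, -0.02] r [-0.01, 0.03, 0.15]
o [-0.52, 0.5, -0.03] r [0.0, 0.04, 0.15]
o [-0.45, 0.56, -0.04] r [-0.01, 0.03, 0.15]
o [-0.38, 0.61, -0.05] r [0.0, 0.04, 0.15]
o [-0.31, 0.65, -0.05] r [-0.01, 0.03, 0.15]
o [-0.23, 0.68, -0.06] r [0.0, 0.04, 0.15]
o [-0.14, 0.7, -0.07] r [-0.01, 0.03, 0.15]
```

Both outer hubs now measure flat, 102.1 mm apart in line, so the middle hub has about ±1 mm of clearance around (0.5055, 0.1987). Now I fetch hub_down.

arm_command(
  commands=[
    {"gripper": 0,"offset": [-0.71,-0.04,0.09],"rotation": [-0.01,0.03,0.15]},
    {"gripper": 0,"offset": [-0.72,0.04,0.07],"rotation": [0,0.04,0.15]},
    {"gripper": 0,"offset": [-0.7,0.12,0.05],"rotation": [-0.01,0.03,0.15]},
    {"gripper": 0,"offset": [-0.69,0.21,0.04],"rotation": [0,0.04,0.15]},
    {"gripper": 0,"offset": [-0.66,0.28,0.01],"rotation": [-0.01,0.03,0.15]},
    {"gripper": 0,"offset": [-0.62,0.37,0],"rotation": [0,0.04,0.16]},
    {"gripper": 0,"offset": [-0.57,0.43,-0.02],"rotation": [-0.01,0.03,0.15]},
    {"gripper": 0,"offset": [-0.52,0.5,-0.03],"rotation": [0,0.04,0.15]},
    {"gripper": 0,"offset": [-0.45,0.56,-0.04],"rotation": [-0.01,0.03,0.15]},
    {"gripper": 0,"offset": [-0.38,0.61,-0.05],"rotation": [0,0.04,0.15]},
    {"gripper": 0,"offset": [-0.31,0.65,-0.05],"rotation": [-0.01,0.03,0.15]},
    {"gripper": 0,"offset": [-0.23,0.68,-0.06],"rotation": [0,0.04,0.15]},
    {"gripper": 0,"offset": [-0.14,0.7,-0.07],"rotation": [-0.01,0.03,0.15]},
    {"gripper": 0,"offset": [0,0,0],"rotation": [0,0,0]},
    {"gripper": 0,"offset": [0,0,0],"rotation": [0,0,0]},
  ],
)

```text
t: 16.42
ee_pos: [0.5219, -0.2878, 0.2332]
eef_rot: [-3.093, -0.208, -0.401]
ft_force: [0.2, 0.5, 0.2]
finger_gap: 0.088
finger_force: 0.0
```

```bash
python3 look.py 8 wrist; python3 - <<'E'
from m1 import *
g=np.array([.5621,-.2828,.0827]); c=hubtop('wrist_8.npz',g,rad=.036); print(c)
s=telemetry.read_state(); print(np.round(s['joint_positions'],2))
rows(tcp(c[1]-.004*n,RP),RP,5)
E
```

```text
16.425 [ 0.52189213 -0.28784316  0.23316739] [-3.09330032 -0.20752928 -0.40055158] 0.08795004587807256 [0.18212874 0.52589295 0.16038846]
wrist [[0.0003, -0.9518, -0.3068, 0.0848], [1.0, 0.0001, 0.0007, 0.0006], [-0.0006, -0.3068, 0.9518, -0.0823], [0.0, 0.0, 0.0, 1.0]] 0.001332408016880323
(4236, array([ 0.5627, -0.2828,  0.083 ]), 0.03113153949379921, np.float64(0.039941227965859964), array([-0.498, -0.069,  0.865]))
[ 0.1   0.38  0.5   1.92 -0.51  0.75 -0.53]
o [0.01, 0.0, 0.39] r [0.0, 0.0, 0.0]
o [0.01, 0.01, 0.4] r [0.0, 0.0, 0.0]
o [0.0, 0.0, 0.39] r [0.0, 0.0, 0.0]
o [0.01, 0.0, 0.4] r [0.0, 0.0, 0.0]
o [0.01, 0.0, 0.39] r [0.0, 0.01, 0.0]
```

arm_command(
  commands=[
    {"gripper": 0,"offset": [0.01,0,0.5],"rotation": [0,0,0]},
    {"gripper": 0,"offset": [0.01,0.01,0.6],"rotation": [0,0,0]},
    {"gripper": 0,"offset": [0.01,0,0.4],"rotation": [0,0,0]},
    {"gripper": 0,"offset": [0,0,0.3],"rotation": [0,0,0]},
    {"gripper": 0,"offset": [0.01,0,0.17],"rotation": [0,0.01,0]},
    {"gripper": 0,"offset": [0,0,0],"rotation": [0,0,0]},
    {"gripper": 1,"offset": [0,0,0],"rotation": [0,0,0]},
    {"gripper": 1,"offset": [0,0,0],"rotation": [0,0,0]},
    {"gripper": 1,"offset": [0,0,0],"rotation": [0,0,0]},
    {"gripper": 1,"offset": [0,0,0],"rotation": [0,0,0]},
    {"gripper": 1,"offset": [0,0,0],"rotation": [0,0,0]},
  ],
)

```text
t: 17.85
ee_pos: [0.5495, -0.2854, 0.1399]
eef_rot: [-3.091, -0.206, -0.416]
ft_force: [-3.0, 2.5, 6.6]
finger_gap: 0.0606
finger_force: 30.0
```

arm_command(
  commands=[
    {"gripper": 1,"offset": [-0.03,0,-0.12],"rotation": [0,0,0]},
    {"gripper": 1,"offset": [-0.05,0,-0.2],"rotation": [0,0,0]},
    {"gripper": 1,"offset": [-0.1,0,-0.39],"rotation": [0,0,0]},
    {"gripper": 1,"offset": [-0.12,0,-0.48],"rotation": [0,0,0]},
    {"gripper": 1,"offset": [0,0,-0.3],"rotation": [0,0,0]},
    {"gripper": 1,"offset": [0,0,0],"rotation": [0,0,0]},
  ],
)

```text
t: 18.6
ee_pos: [0.5158, -0.2906, 0.2091]
eef_rot: [-3.093, -0.206, -0.42]
ft_force: [0.4, -0.5, -2.8]
finger_gap: 0.0607
finger_force: 30.0
```

```bash
python3 look.py 9 wrist scene; python3 - <<'E'
from plan import *
from pl import plane
s=telemetry.read_state(); p=np.array(s['ee_pos']); R=Ro.from_rotvec(s['eef_rot']).as_matrix()
img,P=cloud('wrist_9.npz'); hsv=cv2.cvtColor(img,cv2.COLOR_RGB2HSV)
L=(P-p)@R; D=L-[0,0,.058]; m=(np.linalg.norm(D,axis=-1)<.034)&(abs(D[...,1])<.028)&(abs(D[...,2])<.02)&(hsv[...,1]<70)&(hsv[...,2]>70)
Q=L[m]; c,nn=plane(Q*[1,1,-1]); nn=nn*[1,1,-1]; print(m.sum(),c,'axis in tool',nn,'tilt about y',np.degrees(np.arctan2(nn[0],-nn[2])))
M=np.array([.5055,.1987,.046]); H=tcp(M,RL)+[0,0,.08]; print(H)
rows(H,RL,16)
E
```

```text
18.6 [ 0.51582018 -0.29055075  0.20907018] [-3.09267957 -0.20554447 -0.41989752] 0.06066071355334738 [ 0.38306224 -0.52759849 -2.80103179]
wrist [[0.0003, -0.9518, -0.3068, 0.0848], [1.0, 0.0001, 0.0007, 0.0006], [-0.0006, -0.3068, 0.9518, -0.0823], [0.0, 0.0, 0.0, 1.0]] 0.001332408016880323
scene [[381.73532925673, 0.0, 286.68248086545265], [0.0, 381.73532925673, 209.27194074419742], [0.0, 0.0, 1.0]] -0.06785339402598911 [0.325 0.495 0.718]
10316 [ 0.00373025  0.00055713 -0.05546258] axis in tool [-0.25314099  0.0051173  -0.96741586] tilt about y -14.663654411974465
[0.50407277 0.21442324 0.1849215 ]
o [0.06, -0.63, 0.04] r [0.0, -0.03, -0.12]
o [0.12, -0.61, 0.05] r [0.0, -0.04, -0.13]
o [0.18, -0.61, 0.03] r [0.0, -0.03, -0.12]
o [0.24, -0.58, 0.03] r [0.0, -0.03, -0.12]
o [0.3, -0.56, 0.03] r [0.0, -0.04, -0.12]
o [0.34, -0.53, 0.02] r [0.0, -0.03, -0.13]
o [0.4, -0.48, 0.0] r [0.0, -0.03, -0.12]
o [0.44, -0.45, 0.0] r [0.0, -0.04, -0.12]
o [0.49, -0.41, -0.02] r [0.0, -0.03, -0.13]
o [0.52, -0.35, -0.03] r [0.0, -0.03, -0.12]
o [0.55, -0.31, -0.04] r [0.01, -0.03, -0.12]
o [0.57, -0.25, -0.05] r [0.0, -0.04, -0.12]
o [0.6, -0.2, -0.08] r [0.0, -0.03, -0.13]
o [0.61, -0.13, -0.08] r [0.0, -0.04, -0.12]
o [0.62, -0.08, -0.11] r [0.0, -0.03, -0.12]
o [0.62, -0.02, -0.12] r [0.0, -0.03, -0.12]
```

View pics/wrist_9.png

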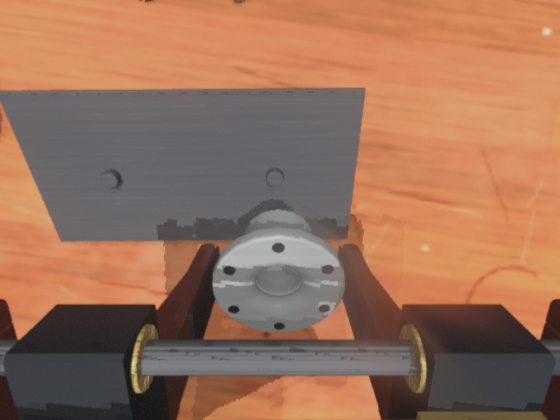

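The picture shows hub_down held by its brim at (279,280), clear of the bare studs, with its axis 14.7° off the tool as planned. Next I carry it over the middle of the tray.

arm_command(
  commands=[
    {"gripper": 1,"offset": [0.06,-0.63,0.04],"rotation": [0,-0.03,-0.12]},
    {"gripper": 1,"offset": [0.12,-0.61,0.05],"rotation": [0,-0.04,-0.13]},
    {"gripper": 1,"offset": [0.18,-0.61,0.03],"rotation": [0,-0.03,-0.12]},
    {"gripper": 1,"offset": [0.24,-0.58,0.03],"rotation": [0,-0.03,-0.12]},
    {"gripper": 1,"offset": [0.3,-0.56,0.03],"rotation": [0,-0.04,-0.12]},
    {"gripper": 1,"offset": [0.34,-0.53,0.02],"rotation": [0,-0.03,-0.13]},
    {"gripper": 1,"offset": [0.4,-0.48,0],"rotation": [0,-0.03,-0.12]},
    {"gripper": 1,"offset": [0.44,-0.45,0],"rotation": [0,-0.04,-0.12]},
    {"gripper": 1,"offset": [0.49,-0.41,-0.02],"rotation": [0,-0.03,-0.13]},
    {"gripper": 1,"offset": [0.52,-0.35,-0.03],"rotation": [0,-0.03,-0.12]},
    {"gripper": 1,"offset": [0.55,-0.31,-0.04],"rotation": [0.01,-0.03,-0.12]},
    {"gripper": 1,"offset": [0.57,-0.25,-0.05],"rotation": [0,-0.04,-0.12]},
    {"gripper": 1,"offset": [0.6,-0.2,-0.08],"rotation": [0,-0.03,-0.13]},
    {"gripper": 1,"offset": [0.61,-0.13,-0.08],"rotation": [0,-0.04,-0.12]},
    {"gripper": 1,"offset": [0.62,-0.08,-0.11],"rotation": [0,-0.03,-0.12]},
    {"gripper": 1,"offset": [0.62,-0.02,-0.12],"rotation": [0,-0.03,-0.12]},
    {"gripper": 1,"offset": [0,0,0],"rotation": [0,0,0]},
    {"gripper": 1,"offset": [0,0,0],"rotation": [0,0,0]},
  ],
)

```text
t: 20.95
ee_pos: [0.5037, 0.2138, 0.1841]
eef_rot: [1.988, 2.166, -0.263]
ft_force: [-0.1, -0.4, -1.9]
finger_gap: 0.0608
finger_force: 30.0
```

```bash
python3 look.py 10 wrist; cat > held.py <<'E'
from brim import *
def held(f):
    "brim top plane and centre of the held hub_down, world"
    d=load(f)[0]; p=d['ee']; R=Ro.from_rotvec(d['rv']).as_matrix()
    img,P=cloud(f); hsv=cv2.cvtColor(img,cv2.COLOR_RGB2HSV); L=(P-p)@R; D=L-[0,0,.057]; r=np.linalg.norm(D,axis=-1)
    m=(r<.036)&(abs(D[...,1])<.0305)&(abs(D[...,2])<.02)&(hsv[...,1]<70)&(hsv[...,2]>70); Q=P[m]; c,nn=plane(Q); Q=Q[abs((Q-c)@nn)<.002]
    q=np.c_[Q@xt,Q@yt]; s0=(np.percentile(q,1,0)+np.percentile(q,99,0))/2; v=q-s0; r=np.linalg.norm(v,axis=1); a=np.degrees(np.arctan2(v[:,1],v[:,0])); pts=[]
    for k in range(-180,180,10):
        if 60<abs(k+5)<120: continue
        s=np.where((a>=k)&(a<k+10))[0]
        if len(s)>8: pts.append(q[s[np.argsort(r[s])[-3]]])
    pts=np.array(pts); s=least_squares(lambda x:np.linalg.norm(pts-x,axis=1)-.0306,s0,loss='soft_l1',f_scale=.0007)
    w=s.x[0]*xt+s.x[1]*yt; w[2]=c[2]-nn[:2]@(w-c)[:2]/nn[2]; g=w-C0
    print(len(pts),'rms',np.sqrt((s.fun**2).mean()).round(5),'brim top centre',w.round(4),'row,cross mm',(g@xt*1e3).round(2),(g@yt*1e3).round(2),'tilt xt,yt',np.degrees([nn@xt,nn@yt]).round(2))
    return w,nn,p,R
E
python3 - <<'E'
from held import *
w,nn,p,R=held('wrist_10.npz'); B=w-.04*nn; b=R.T@(B-p); print('base',B,'b',b)
g=B-C0; print('base row,cross',g@xt*1e3,g@yt*1e3)
try: ring('wrist_10.npz',.050,C0+.0494*xt+.0004*yt,.003,.019)
except Exception as e: print(e)
Rn=Ro.align_vectors([up],[nn])[0].as_matrix()@R
T=np.array([.5055,.1987,.060]); rows(T-Rn@b,Rn,4)
E
```

```text
20.95 [0.50367508 0.21377951 0.18414689] [ 1.98796153  2.16574441 -0.26289467] 0.060761342261424864 [-0.0595071  -0.37250216 -1.87720903]
wrist [[0.0002, -0.9516, -0.3072, 0.0842], [1.0, 0.0002, -0.0001, -0.0], [0.0001, -0.3072, 0.9516, -0.0821], [0.0, 0.0, 0.0, 1.0]] 0.001332408016880323
24 rms 0.00024 brim top centre [0.5048 0.1967 0.1283] row,cross mm -3.61 1.05 tilt xt,yt [ 0.05 -0.5 ]
base [0.50443356 0.19660242 0.08825867] b [ 0.00809417 -0.00048671  0.09707949]
base row,cross -3.640254715715529 1.398785448526094
ring 36 row,cross mm 49.49 0.44 rms 0.00026
o [0.05, 0.0, 0.13] r [0.0, 0.0, 0.0]
o [0.05, 0.0, 0.14] r [-0.01, 0.0, 0.0]
o [0.05, 0.0, 0.13] r [0.0, 0.0, 0.0]
o [0.05, 0.0, 0.14] r [0.0, 0.0, 0.0]
```

arm_command(
  commands=[
    {"gripper": 1,"offset": [0.05,0,0.13],"rotation": [0,0,0]},
    {"gripper": 1,"offset": [0.05,0,0.14],"rotation": [-0.01,0,0]},
    {"gripper": 1,"offset": [0.05,0,0.13],"rotation": [0,0,0]},
    {"gripper": 1,"offset": [0.05,0,0.14],"rotation": [0,0,0]},
    {"gripper": 1,"offset": [0,0,0],"rotation": [0,0,0]},
    {"gripper": 1,"offset": [0,0,0],"rotation": [0,0,0]},
  ],
)

```text
t: 21.75
ee_pos: [0.5038, 0.217, 0.1563]
eef_rot: [1.983, 2.164, -0.252]
ft_force: [0.3, -0.3, -2.6]
finger_gap: 0.0607
finger_force: 30.0
```

```bash
python3 look.py 11 wrist; python3 - <<'E'
from held import *
w,nn,p,R=held('wrist_11.npz'); B=w-.04*nn; b=R.T@(B-p); g=B-C0; print('base',B,'row,cross',g@xt*1e3,g@yt*1e3)
for z,N in ((.013,6),):
    T=np.array([.5055,.1987,z]); rows(T-R@b,R,N)
print(R.T@xt, R.T@up)
E
```

```text
21.75 [0.50384057 0.21700708 0.15632578] [ 1.98309713  2.16394982 -0.25176166] 0.060676464299533085 [ 0.25588269 -0.33858437 -2.6350899 ]
wrist [[0.0002, -0.9516, -0.3072, 0.0842], [1.0, 0.0002, -0.0, -0.0], [0.0001, -0.3072, 0.9516, -0.0821], [0.0, 0.0, 0.0, 1.0]] 0.001332408016880323
24 rms 0.00023 brim top centre [0.5056 0.1999 0.1004] row,cross mm -0.43 -0.05 tilt xt,yt [-0.02  0.  ]
base [0.50558915 0.19993871 0.06043077] row,cross -0.42210441986692837 -0.053674255427506576
o [0.04, 0.0, 0.15] r [0.0, 0.0, 0.0]
o [0.03, 0.0, 0.16] r [0.0, 0.0, 0.0]
o [0.04, -0.01, 0.15] r [0.0, 0.0, 0.0]
o [0.04, 0.0, 0.16] r [0.0, 0.0, 0.0]
o [0.03, 0.0, 0.15] r [0.0, 0.0, 0.0]
o [0.04, 0.0, 0.16] r [0.0, 0.0, 0.0]
[ 0.96646716 -0.00251117 -0.25675648] [-0.25673753  0.00649571 -0.96645934]
```

arm_command(
  commands=[
    {"gripper": 1,"offset": [0.02,0,0.2],"rotation": [0,0,0]},
    {"gripper": 1,"offset": [0.04,0,0.2],"rotation": [0,0,0]},
    {"gripper": 1,"offset": [0.05,0,0.2],"rotation": [0,0,0]},
    {"gripper": 1,"offset": [0.06,0,0.15],"rotation": [0,0,0]},
    {"gripper": 1,"offset": [0,0,0],"rotation": [0,0,0]},
    {"gripper": 1,"offset": [0,0,0],"rotation": [0,0,0]},
  ],
)

```text
t: 22.55
ee_pos: [0.5043, 0.2157, 0.1179]
eef_rot: [1.983, 2.164, -0.252]
ft_force: [0.6, -0.5, -1.6]
finger_gap: 0.0606
finger_force: 30.0
```

```bash
python3 look.py 12 wrist; python3 - <<'E'
from held import *
w,nn,p,R=held('wrist_12.npz'); B=w-.04*nn; b=R.T@(B-p); g=B-C0; print('base',B,'row,cross',g@xt*1e3,g@yt*1e3)
try: ring('wrist_12.npz',.050,C0+.0494*xt+.0004*yt,.003,.019); ring('wrist_12.npz',.018,C0+.0494*xt+.0004*yt,.003)
except Exception as e: print(e)
T=np.array([.5055,.1987,.0100]); rows(T-R@b,R,3)
E
```

```text
22.55 [0.50427298 0.21565427 0.11794763] [ 1.98316122  2.16385801 -0.25156306] 0.060626852458177956 [ 0.61532547 -0.54705361 -1.58549354]
wrist [[0.0002, -0.9516, -0.3072, 0.0842], [1.0, 0.0002, -0.0, -0.0], [0.0001, -0.3072, 0.9516, -0.0821], [0.0, 0.0, 0.0, 1.0]] 0.001332408016880323
24 rms 0.0002 brim top centre [0.5062 0.1984 0.062 ] row,cross mm -2.0 -0.53 tilt xt,yt [0.05 0.01]
base [0.50621702 0.19837589 0.02204028] row,cross -2.035279431143943 -0.5376854364955994
ring 36 row,cross mm 49.63 0.4 rms 0.00017
ring 36 row,cross mm 50.47 0.36 rms 0.00943
o [0.02, -0.01, 0.08] r [0.0, 0.0, 0.0]
o [0.03, 0.0, 0.08] r [0.0, 0.0, 0.0]
o [0.02, -0.01, 0.07] r [0.0, 0.0, 0.0]
```

View pics/wrist_12.png

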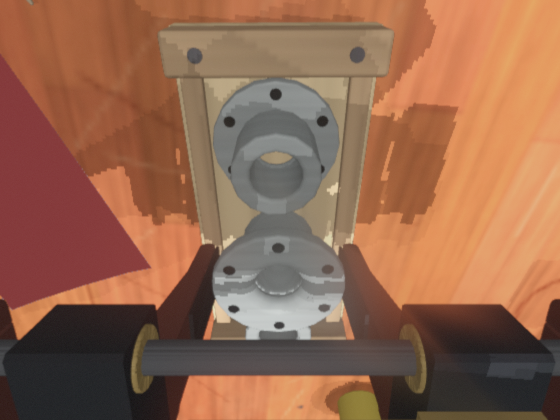

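The picture shows the held brim at (279,280), lined up with the packed hub at (275,145) and clear above it. The hub is 0.5 mm off the midpoint along the row and 0.6 mm across. I trim that and lower it gently.

arm_command(
  commands=[
    {"gripper": 1,"offset": [0.01,-0.01,0],"rotation": [0,0,0]},
    {"gripper": 1,"offset": [0.01,0,0.05],"rotation": [0,0,0]},
    {"gripper": 1,"offset": [0.02,0,0.06],"rotation": [0,0,0]},
    {"gripper": 1,"offset": [0,0,0],"rotation": [0,0,0]},
  ],
)

```text
t: 23.1
ee_pos: [0.5035, 0.216, 0.1117]
eef_rot: [1.983, 2.164, -0.253]
ft_force: [0.0, 0.1, -1.8]
finger_gap: 0.0604
finger_force: 30.0
```

arm_command(
  commands=[
    {"gripper": 1,"offset": [0.01,0,0.04],"rotation": [0,0,0]},
    {"gripper": 1,"offset": [0.01,0,0.04],"rotation": [0,0,0]},
    {"gripper": 1,"offset": [0.01,0,0.03],"rotation": [0,0,0]},
    {"gripper": 1,"offset": [0,0,0],"rotation": [0,0,0]},
  ],
)

```text
t: 23.6
ee_pos: [0.5037, 0.2161, 0.1063]
eef_rot: [1.983, 2.164, -0.252]
ft_force: [-0.4, 0.6, -1.4]
finger_gap: 0.0606
finger_force: 30.0
```

```bash
python3 look.py 13 wrist; python3 - <<'E'
from held import *
w,nn,p,R=held('wrist_13.npz'); ring('wrist_13.npz',.050,C0+.0494*xt+.0004*yt,.003,.019)
E
```

```text
23.6 [0.50367472 0.21612366 0.10625926] [ 1.98316266  2.16399407 -0.25182676] 0.06061089905381868 [-0.44740314  0.62447443 -1.36657386]
wrist [[0.0002, -0.9516, -0.3072, 0.0842], [1.0, 0.0002, -0.0, -0.0], [0.0001, -0.3072, 0.9516, -0.0821], [0.0, 0.0, 0.0, 1.0]] 0.001332408016880323
24 rms 0.00326 brim top centre [0.5053 0.1991 0.0503] row,cross mm -1.23 0.29 tilt xt,yt [-0.09  0.1 ]
ring 36 row,cross mm 49.35 0.34 rms 0.00215
```

arm_command(
  commands=[
    {"gripper": 1,"offset": [0,0,0.01],"rotation": [0,0,0]},
    {"gripper": 1,"offset": [0,0,0.01],"rotation": [0,0,0]},
    {"gripper": 1,"offset": [0,0,0],"rotation": [0,0,0]},
  ],
)

```text
t: 24.02
ee_pos: [0.5037, 0.2161, 0.106]
eef_rot: [1.983, 2.164, -0.251]
ft_force: [-2.6, 1.1, 7.2]
finger_gap: 0.0604
finger_force: 30.0
```

The hub touches the floor (about 9 N change, level within 0.1°), so I release and back away.

arm_command(
  commands=[
    {"gripper": 0.25,"offset": [0,0,0],"rotation": [0,0,0]},
    {"gripper": 0.15,"offset": [0,0,0],"rotation": [0,0,0]},
    {"gripper": 0,"offset": [0,0,0],"rotation": [0,0,0]},
    {"gripper": 0,"offset": [0,0,0],"rotation": [0,0,0]},
    {"gripper": 0,"offset": [0,0,0],"rotation": [0,0,0]},
    {"gripper": 0,"offset": [0,0,-0.3],"rotation": [0,0,0]},
    {"gripper": 0,"offset": [0,0,-0.6],"rotation": [0,0,0]},
    {"gripper": 0,"offset": [0,0,-0.7],"rotation": [0,0,0]},
    {"gripper": 0,"offset": [0,0,-0.7],"rotation": [0,0,0]},
    {"gripper": 0,"offset": [0,0,-0.6],"rotation": [0,0,0]},
    {"gripper": 0,"offset": [0,0,0],"rotation": [0,0,0]},
  ],
)

```text
t: 25.4
ee_pos: [0.5003, 0.2543, 0.2486]
eef_rot: [1.983, 2.165, -0.244]
ft_force: [0.1, -0.3, -1.2]
finger_gap: 0.0876
finger_force: 0.0
```

```bash
python3 look.py 14 wrist scene; python3 - <<'E'
from held import *
for r,z,rad in ((-.0527,.05,.019),(-.0015,.05,.031),(.0494,.05,.019)):
    c=C0+r*xt
    ring('wrist_14.npz',z,c,.003,rad)
img,P=cloud('wrist_14.npz'); D=P-(C0-.0015*xt); r=np.linalg.norm(D[...,:2],axis=-1); m=(r<.029)&(r>.012)&(abs(P[...,2]-.05)<.01); c,nn=plane(P[m]); print(m.sum(),c,np.degrees([nn@xt,nn@yt]))
E
```

```text
25.4 [0.50027668 0.25426865 0.24856707] [ 1.98279125  2.16460241 -0.24367738] 0.08759108698701873 [ 0.07021825 -0.3177803  -1.24366861]
wrist [[0.0002, -0.9516, -0.3072, 0.0842], [1.0, 0.0002, -0.0, -0.0], [0.0001, -0.3072, 0.9516, -0.0821], [0.0, 0.0, 0.0, 1.0]] 0.001332408016880323
scene [[381.73532925673, 0.0, 286.68248086545265], [0.0, 381.73532925673, 209.27194074419742], [0.0, 0.0, 1.0]] -0.06785339402598911 [0.325 0.495 0.718]
ring 36 row,cross mm -51.34 -0.19 rms 0.00145
ring 36 row,cross mm -1.65 0.16 rms 0.0023
ring 36 row,cross mm 48.85 0.35 rms 0.00185
2619 [0.50538306 0.20036181 0.05043791] [ 0.03010465 -0.02844675]
```

View pics/wrist_14.png

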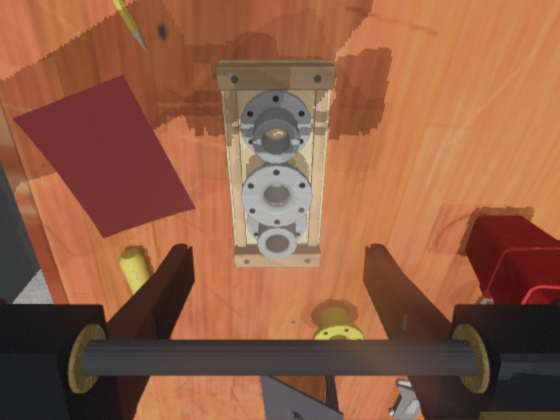

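The last picture shows the three hubs nested in line in the tray at (276,130), (277,195) and (277,242), with the middle brim flat at z = 50 mm. The gripper is clear of everything.

```bash
python3 -c "
from station import job
print(job.hand_in())"
```

```text
the job is handed in; nothing more can be done
None
```

The job is handed in at about 25 s: hub_up stands flat at the empty end against the block, hub_down is nested brim up between the two and in line, the packed hub is still at its end, and I saw no contact with the jar, calipers or screwdriver.

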